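# Tip the embossed panel over in its polishing rack

### The arm

A 7-joint arm with a two-finger parallel gripper is mounted at the origin on the work surface. World frame = base frame: x ahead of the robot, y to its left, z up, the work surface at z = 0. Lengths are in m, angles in rad, forces in N, time in s.
With the tool pointing down it reaches from about 0.425 to 1.025 m from the base axis. Payload 9.4 kg.
Tool frame: the origin (TCP) lies midway between the tips of the shut fingers; the grasp point (between the pads) lies env.hold_point_z behind it (env.hold_point_z is the distance from the TCP to the grasp point, in m); z points along the fingers, y is the line along which they close (so a half turn about z gives the same grasp; the last joint's range is limited). The gripper opens to 85 mm and grips with 20 to 120 N. Pads are 22 mm wide; open, the fingers measure 114 mm over their backs; the gripper's body (76 mm by 85 mm) begins 54 mm behind the grasp point. The pads swing forward as they close: fully open they stand 13 mm farther back than shut.
Start: joints at [1.065, 0.599, -0.003, 1.599, 0.002, 0.943, -0.08], TCP at [0.301, -0.659, 0.231] pointing down, gripper open.
Joint ranges: [-2.57, 2.57], [-0.35, 1.97], [-1.29, 1.29], [0.11, 2.56], [-1.05, 4.19], [0.11, 1.86], [-2.63, 2.63]. Speed limits (rad/s): [2.22, 2.22, 3.01, 3.01, 3.14, 3.14, 3.14].

### API

Orientations are given as a 3x3 rotation matrix whose columns are the frame's x, y, z axes.
In Python, from rig import env gives the robot as it stands.
- The arm moves only by the shell command python3 -m creep 'ROWS'. ROWS is text: rows parted by semicolons, each of 5 numbers parted by spaces: the finger opening in mm, from 0 to 85.4, then the shift along the world's x, y, z in mm, then the turn about the world's z in rad. A call has 1 to 12 rows; each row shifts and turns the commanded pose from where the row before left it; what a row does not reach is not made up. A row lasts 1/10 s, in which the tool goes at most 50 mm and 8.59 degrees, less where a joint would pass 70% of its speed; a pose out of reach is approached as far as the arm can. A call is refused whole if a number of a shift passes 50 or a number of a turn 0.15, either way. A call with a gripper value outside its range is refused whole. The fingers move at their own pace and stop on an object; the grip force is fixed at half the most. Time passes only in rows, so rows that do not move let the fingers close. It gives the time, the measured TCP pose, the force, the opening and the grip force at its end, in the units of the state.
- env.sense(): the state, without advancing time (a new reading comes with each control period).
- env.camera(name): name is "scene" or "side" or "wrist"; returns a dict with "color" (480x640x3 uint8, blue, green, red), "z_map" (480x640 float32, m along the optical axis (not along the pixel's ray), 0 where there is no reading), "fx", "fy", "cx", "cy" (pixels), "distortion" ([k1, k2, p1, p2, k3] as OpenCV has them; the pictures are not rectified), "camera_from_world" (4x4, takes a point from world to camera coordinates). Camera axes: x right, y up, looking along -z (the intrinsics and any distortion apply to the point x, -y, -z); pixel columns grow to the right and rows downward; lengths in m; the calibration is good to about 2 mm. A picture is of the moment at which its call begins.
- env.hand_in(): hands the job in; it is judged then, once.
The state is a dict: "time_s": time; "joint_positions": joint angles; "qvel": joint speeds; "joint_torque": joint torques, N m; "eef_pos": TCP position; "orientation": TCP orientation; "ft_force": force on the tool from outside, world axes, zero at the start; "moment": the same for the moment, N m; "finger_gap": finger opening in m; "finger_force": force on a finger pad.
Only numpy, scipy, OpenCV 4.12 (cv2) and the standard library are available. Lean on these libraries where they do the work, as an engineer would, in place of code of your own. Each camera call takes 0.05 s, during which the arm holds its last target. There are 200 camera calls.

### The job

The silver panel in the wooden polishing rack leans on the rail nearer the robot. Without gripping or lifting it, gently push its top edge over with the fingers so that it tips through upright and leans back on the other rail, then push it sideways along the rack until its end is right up against the wooden stop board. Its lower edge must stay in the rack's groove, and the cross, candlestick, jar and bowl around it are to be left alone.

Things in the scene. Friction and masses are not known exactly. Their poses are not given: they have to be found in the camera images.
- rack: Fixed wooden rack: base board 160 (x) by 350 (y) by 15 mm thick. Origin: centre of the board's underside, on the table. Axes: x across the rack, roughly away from the robot (its yaw varies), y along the rack towards its stop board, z up. The end away from the stop is open but for the rails' two thin posts at y = -158 mm.
- groove (a point): Middle of the floor of the rack's groove (rack x = 0, y = 0, z = 15 mm). The groove runs along the rack's y, 26 mm wide between two wooden cleats 12 mm high. Axes as the rack's.
- far_rail (a point): Axis of the far one of two round steel rails, 12 mm diameter, running along the rack's y from y = -158 mm to the stop board. This point is at rack x = +43 mm, y = 0, z = 100 mm (the rail's highest point is at 106 mm); the near rail is its mirror image at x = -43 mm.
- stop (a point): Middle of the inner face of the rack's stop board, which stands upright across the +y end of the rack: 140 mm wide (x), 14 mm thick, top at z = 140 mm. This point is at x = 0, y = 160 mm, z = 80 mm of the rack; axes as the rack's.
- panel: Loose silver-clad wooden panel, 16 mm thick (its x), 180 long (its y), 140 high (its z), 0.3 to 0.65 kg; border and three-barred cross in relief on its +x face, plain back. Origin: middle of its lower end face; z points up the panel. At the start it stands in the groove, leaning 22 degrees with its back on the near rail; the gap from its +y end to the stop board is 35 to 70 mm.
- panel_top (a point): Middle of the panel's top edge, 140 mm up its z; about 148 mm above the table at first, 155 mm upright. A push of 1 to 2 N there tips the panel; some 7 degrees past upright it falls the rest by itself and leans 15 to 22 degrees on the far rail. A push of 3 to 9 N on its end slides it along the groove.
- cross: Bystander: flat brass three-barred cross lying on the table off the rack's open end, 170 by 100 by 12 mm. Origin: underside, middle of the long bar.
- candlestick: Bystander: brass candlestick, 150 mm tall, foot 72 mm across, standing beside or behind the rack. Origin: centre of the foot's underside.
- polish: Bystander: white jar with metal lid, 64 mm across, 70 mm tall, standing beside or behind the rack. Origin: centre of the underside.
- bowl: Bystander: brass bowl, 84 mm across, 45 mm high, standing beside or behind the rack. Origin: centre of the underside.
There are look-alikes about, which are no part of the job. There is more than one size of the panel; the one meant has the size given above.

How it is judged:
On the way, in this order (a step that is already met when the one before it is completed fails the run):
1. the panel has tipped over and leans on the far rail (x of panel_top in the frame of rack above 0.03 m and angle between panel's own z axis and vertical between 0.15 and 0.6 rad and x of panel in the frame of rack between -0.02 and 0.02 m and z of panel in the frame of rack below 0.024 m and angle between panel's own y axis and vertical between 1.52 and 1.62 rad), for 0.2 s.
2. the panel's end is against the stop board, the panel still leaning on the far rail (all of step 1 and y of panel in the frame of rack above 0.065 m), for 0.2 s.
At the end, for the whole second after the job is handed in: The panel rests still on the far rail (top edge more than 30 mm beyond the rack's middle, 9 to 34 degrees from upright), its lower edge in the groove and level within 3 degrees, and its +y end within 5 mm of the stop board (all of step 2 and linear speed of panel below 0.01 m/s and angular speed of panel below 0.05 rad/s); the robot touches nothing.
It fails at once if the panel is lifted: its lower edge rises more than 20 mm off the groove's floor (height (world z) of panel above 0.035 m).
It fails at once if the panel is pinched, taken between the fingers (x of the grasp point in the frame of panel between -0.007 and 0.007 m and y of the grasp point in the frame of panel between -0.088 and 0.088 m and z of the grasp point in the frame of panel between 0 and 0.135 m).
It fails at once if the fingers press on the panel with more than 45 N (contact force between the fingers and panel above 45 N).
It fails at once if the cross, candlestick, jar or bowl is moved more than 15 mm (distance of any of cross, candlestick, polish, bowl from where it was at the start of the episode above 0.015 m).
It also fails if it takes over 48 s, if anything falls off the work surface, if the arm or the gripper's body presses on something with over 40 N, if the wrist force passes 120 N, or if a joint passes its speed limit or range.

## Working session

There is one attempt and no reset: what is moved stays moved. The work goes in short steps, Python scripts to look and compute and a shell command to move; the robot and the scene stay as the last step left them, time stands still between calls to the robot, and variables do not carry over. Pictures are saved under pics/ and viewed, at most 10 in all, crops included, and the job is handed in when it is done.

```bash
ls; mkdir -p pics; cat > h.py <<'E'
import numpy as np,cv2,pickle
from rig import env
def grab(n):
    c=env.camera(n); pickle.dump(c,open(f'pics/{n}.pkl','wb')); return c
def load(n): return pickle.load(open(f'pics/{n}.pkl','rb'))
def ray(c,uv):
    K=np.array([[c['fx'],0,c['cx']],[0,c['fy'],c['cy']],[0,0,1.]])
    p=cv2.undistortPoints(np.array(uv,float).reshape(-1,1,2),K,np.array(c['distortion'],float)).reshape(-1,2)
    T=np.linalg.inv(np.array(c['camera_from_world']))
    d=np.c_[p[:,0],-p[:,1],-np.ones(len(p))]@T[:3,:3].T
    return T[:3,3],d
def plane(c,uv,z):
    o,d=ray(c,uv); return o+d*((z-o[2])/d[:,2])[:,None]
def depth(c,uv):
    o,d=ray(c,uv); uv=np.round(np.array(uv).reshape(-1,2)).astype(int)
    return o+d*c['z_map'][uv[:,1],uv[:,0]][:,None]
E
python3 - <<'E'
from h import *
for n in('scene','side'):
    c=grab(n); cv2.imwrite(f'pics/{n}.png',c['color']); print(np.linalg.inv(np.array(c['camera_from_world'])).round(3))
print(env.hold_point_z,env.sense())
E
```

```text
pics
[[-0.153 -0.848  0.507  1.105]
 [ 0.988 -0.124  0.091  0.176]
 [-0.014  0.515  0.857  1.078]
 [ 0.     0.     0.     1.   ]]
[[-0.696  0.497 -0.517  0.094]
 [-0.718 -0.489  0.496  0.499]
 [-0.007  0.716  0.698  0.712]
 [ 0.     0.     0.     1.   ]]
0.0187 {'time_s': 0.1, 'joint_positions': array([ 1.06531107,  0.6000651 , -0.00254807,  1.60009111,  0.00176958,
        0.94287847, -0.07981527]), 'qvel': array([-0.00042092, -0.00141026,  0.00030133, -0.0022345 , -0.0011312 ,
       -0.00013663,  0.00157102]), 'joint_torque': array([ 3.95409123e-03, -7.77991033e+01,  1.56961966e+00, -2.58625871e+01,
        1.26471804e-02,  5.49775621e-03,  2.50078358e-05]), 'eef_pos': array([ 0.30124483, -0.65896792,  0.23047407]), 'orientation': array([[ 9.09459261e-01,  4.15792462e-01, -6.93849093e-04],
       [ 4.15793027e-01, -9.09458392e-01,  1.26156391e-03],
       [-1.06478119e-04, -1.43583859e-03, -9.99998964e-01]]), 'ft_force': array([ 0.63856511, -0.31171324,  0.93911482]), 'moment': array([ 0.05139021, -0.02466662,  0.01315201]), 'finger_force': 0.0, 'finger_gap': 0.0852920866668598}
```

View pics/scene.png

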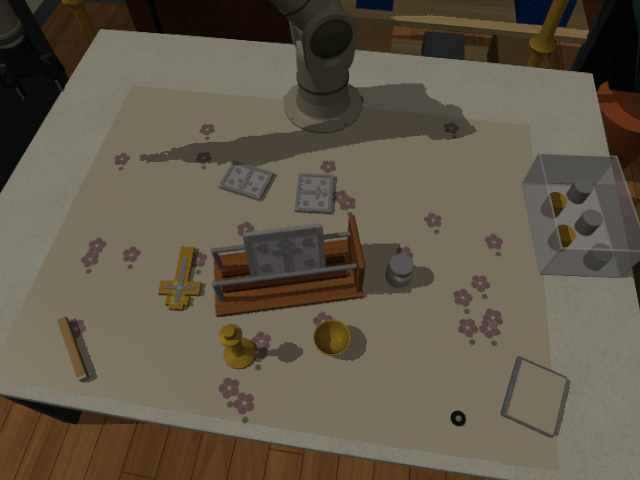

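View pics/side.png

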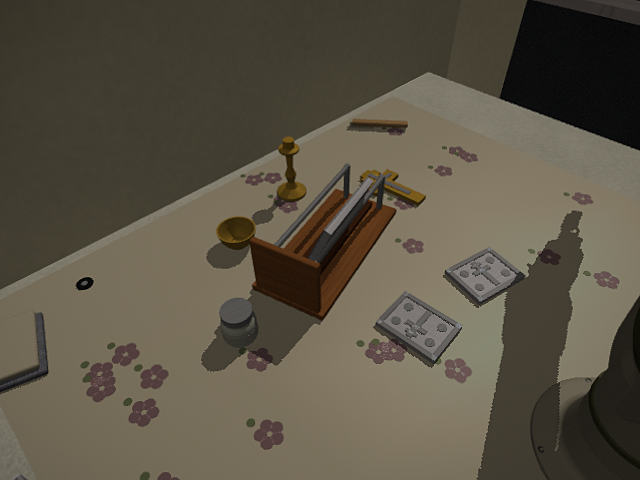

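Candidates for the panel: the one leaning in the rack (scene 287,252; side 345,220), and two small panels lying flat at scene (246,180) and (316,193) – look-alikes. Chosen: the one in the rack. Checking it with a close crop.

```bash
python3 - <<'E'
from h import *
c=load('scene')['color'][205:325,205:375]; a=cv2.resize(c,None,fx=4.6,fy=4.6,interpolation=cv2.INTER_CUBIC)
cv2.imwrite('pics/sc_crop.png',cv2.convertScaleAbs(a,alpha=1.5))
c=load('side')['color'][155:325,240:405]; a=cv2.resize(c,None,fx=3.5,fy=3.5,interpolation=cv2.INTER_CUBIC)
cv2.imwrite('pics/si_crop.png',cv2.convertScaleAbs(a,alpha=1.5))
E
```

```text
(no output)
```

View pics/sc_crop.png

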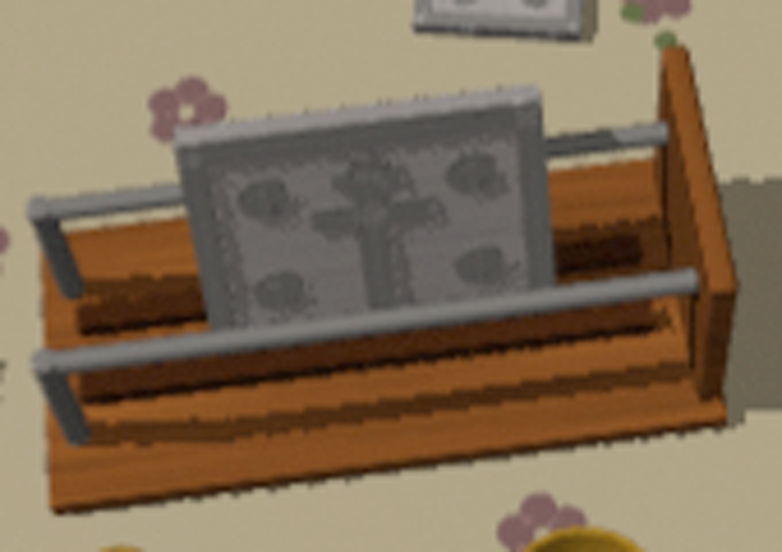

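View pics/si_crop.png

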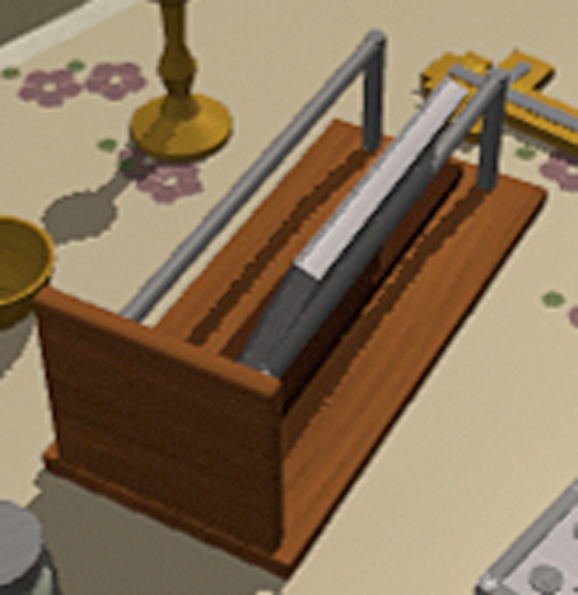

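The crop shows the right panel (relief on far face, leaning on the near rail, top edge scene (244,234)–(322,224)). Triangulating the corners from the two views.

```bash
cat >> h.py <<'E'
def tri(cs,uvs):
    A=np.zeros((3,3));b=np.zeros(3);R=[]
    for c,uv in zip(cs,uvs):
        o,d=ray(c,[uv]);d=d[0]/np.linalg.norm(d);P=np.eye(3)-np.outer(d,d);A+=P;b+=P@o;R.append((P,o))
    x=np.linalg.solve(A,b);return x,max(np.linalg.norm(P@(x-o)) for P,o in R)
E
python3 - <<'E'
from h import *
S,D=load('scene'),load('side')
pts=dict(top_py_far=((545,105),(295,265)),top_py_near=((538,86),(325,278)),top_my_far=((183,148),(445,82)),top_my_near=((176,130),(467,90)),
 rack_stopfar_bot=((725,425),(45,462)),stop_top_far_out=((735,290),(38,290)),rail_far_end=((40,362),(378,35)),rail_near_end=((38,207),(500,75)))
R={}
for k,(a,b) in pts.items():
    x,e=tri((S,D),((205+a[0]/4.6,205+a[1]/4.6),(240+b[0]/3.5,155+b[1]/3.5))); R[k]=x; print(k,x.round(4),round(e,4))
n=lambda a,b:R[b]-R[a]
print('len',np.linalg.norm(n('top_my_far','top_py_far')),'yaw',[np.degrees(np.arctan2(-v[0],v[1])) for v in(n('top_my_far','top_py_far'),n('top_my_near','top_py_near'))])
print('railsep',n('rail_near_end','rail_far_end'))
a=plane(S,[(205+52/4.6,205+512/4.6),(205+725/4.6,205+425/4.6)],0.0);print('board far edge',a,np.linalg.norm(a[1]-a[0]),np.degrees(np.arctan2(-(a[1]-a[0])[0],(a[1]-a[0])[1])))
b=plane(D,[(240+288/3.5,155+575/3.5),(240+45/3.5,155+462/3.5),(240+547/3.5,155+190/3.5)],0.0);print('stop end near,far; open near(z15)',b,plane(D,[(240+547/3.5,155+190/3.5)],.015))
# bystanders by depth
for nm,p in dict(candle=(232,333),jar=(401,262),bowl=(332,330),cross=(181,285)).items(): print(nm,depth(S,[p]).round(3))
E
```

```text
top_py_far [0.5317 0.0813 0.1463] 0.0035
top_py_near [0.5178 0.0749 0.1417] 0.0045
top_my_far [ 0.5815 -0.0884  0.1463] 0.0029
top_my_near [ 0.5702 -0.095   0.1431] 0.0029
rack_stopfar_bot [0.6246 0.189  0.0032] 0.0031
stop_top_far_out [0.6156 0.1829 0.1394] 0.0045
rail_far_end [ 0.6839 -0.1419  0.1016] 0.0029
rail_near_end [ 0.6008 -0.1652  0.1015] 0.0027
len 0.17682030458373782 yaw [np.float64(16.343051585808254), np.float64(17.13840990771895)]
railsep [0.08313626 0.0232732  0.00010229]
board far edge [[ 0.72349202 -0.14365979  0.        ]
 [ 0.62445309  0.19185467  0.        ]] 0.34982662370919365 16.445823884406362
stop end near,far; open near(z15) [[ 0.47297457  0.14044558  0.        ]
 [ 0.62622603  0.18450463  0.        ]
 [ 0.57846579 -0.2037961   0.        ]] [[ 0.56825887 -0.18897745  0.015     ]]
candle [[ 0.807 -0.058  0.153]]
jar [[0.553 0.27  0.069]]
bowl [[0.722 0.131 0.017]]
cross [[ 0.664 -0.245  0.015]]
```

```bash
python3 -m creep '0 7 20 0 -0.02; 0 14 43 0 -0.02; 0 14 43 0 -0.02; 0 14 43 0 -0.02; 0 14 43 0 -0.02; 0 14 43 0 -0.02; 0 14 43 0 -0.023; 0 14 43 0 0; 0 14 43 0 0; 0 14 43 0 0; 0 14 43 0 0; 0 14 43 0 0' && python3 -m creep '0 14 43 0 0; 0 14 43 0 0; 0 13 42 0 0; 0 5 22 0 0; 0 0 10 -20 0; 0 0 0 -20 0; 0 0 0 0 0; 0 0 0 0 0'
python3 - <<'E'
from h import *
s=env.sense();print(s['eef_pos'],s['ft_force'],s['finger_gap']);print(s['orientation'].round(3))
for n in('scene','side'): 
    c=grab(n);cv2.imwrite(f'pics/{n}2.png',c['color'])
a=cv2.resize(load('scene')['color'][130:330,190:420],None,fx=2.6,fy=2.6);b=cv2.resize(load('side')['color'][100:340,200:440],None,fx=2,fy=2)
E
```

```text
time_s: 1.3
eef_pos: [0.4626, -0.1646, 0.2312]
orientation: [[0.959, 0.282, -0.0], [0.282, -0.959, 0.0], [-0.0, -0.0, -1.0]]
ft_force: [0.7, -1.5, -0.6]
finger_gap: -0.0001
finger_force: 0.0
time_s: 2.1
eef_pos: [0.5082, -0.0066, 0.1913]
orientation: [[0.959, 0.282, -0.001], [0.282, -0.959, -0.0], [-0.001, -0.0, -1.0]]
ft_force: [-0.7, 0.6, 0.5]
finger_gap: -0.0004
finger_force: 0.0
[ 0.5081878  -0.00660948  0.19125882] [-0.67186763  0.61440574  0.54403009] -0.00038680651362774863
[[ 0.959  0.282 -0.001]
 [ 0.282 -0.959 -0.   ]
 [-0.001 -0.    -1.   ]]
```

```bash
python3 -m creep '0 0 0 -35 0; 0 0 0 -30 0; 0 0 0 -4 0; 0 5 1 0 0; 0 5 1 0 0; 0 4 1 0 0; 0 4 1 0 0; 0 4 1 0 0; 0 4 1 0 0; 0 4 1 0 0' && python3 -m creep '0 4 1 0 0; 0 4 1 0 0; 0 4 1 0 0; 0 4 1 0 0; 0 4 2 0 0; 0 4 2 0 0; 0 4 1 0 0'
python3 - <<'E'
from h import *
c=grab('scene');d=grab('side')
a=cv2.resize(c['color'][180:330,200:400],(533,400));b=cv2.resize(d['color'][130:330,210:410],(400,400))
cv2.imwrite('pics/push1.png',cv2.resize(np.hstack([a,b]),None,fx=.85,fy=.85))
E
```

```text
time_s: 3.2
eef_pos: [0.5384, 0.0006, 0.1224]
orientation: [[0.959, 0.282, -0.001], [0.282, -0.959, -0.0], [-0.001, -0.0, -1.0]]
ft_force: [-1.3, -0.2, 0.1]
finger_gap: -0.0002
finger_force: 0.6
time_s: 3.9
eef_pos: [0.5669, 0.01, 0.1223]
orientation: [[0.959, 0.282, 0.0], [0.282, -0.959, 0.0], [0.0, -0.0, -1.0]]
ft_force: [-0.1, 0.3, -0.0]
finger_gap: -0.0
finger_force: 0.1
```

View pics/push1.png

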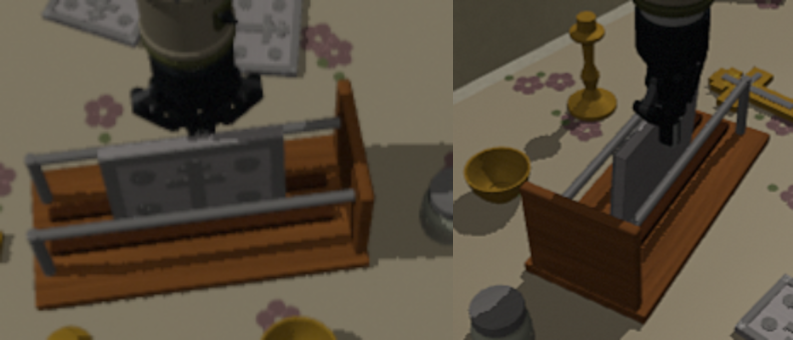

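The panel stands nearly upright (crop (190,170)) with the fingers against its back, and its edge in the groove. Pushing on.

```bash
python3 -m creep '0 3 1 0 0; 0 3 1 0 0; 0 3 1 0 0; 0 3 1 0 0; 0 3 1 0 0; 0 3 1 0 0; 0 3 0 0 0; 0 3 1 0 0; 0 3 1 0 0; 0 0 0 0 0; 0 0 0 0 0' 
python3 - <<'E'
from h import *
c=grab('scene');d=grab('side')
a=cv2.resize(c['color'][180:330,200:400],(533,400));b=cv2.resize(d['color'][130:330,210:410],(400,400))
cv2.imwrite('pics/push2.png',cv2.resize(np.hstack([a,b]),None,fx=.85,fy=.85))
E
```

```text
time_s: 5.1
eef_pos: [0.5935, 0.0177, 0.1222]
orientation: [[0.959, 0.282, 0.0], [0.282, -0.959, 0.0], [0.0, -0.0, -1.0]]
ft_force: [-0.4, -0.4, 0.8]
finger_gap: -0.0001
finger_force: 0.0
```

View pics/push2.png

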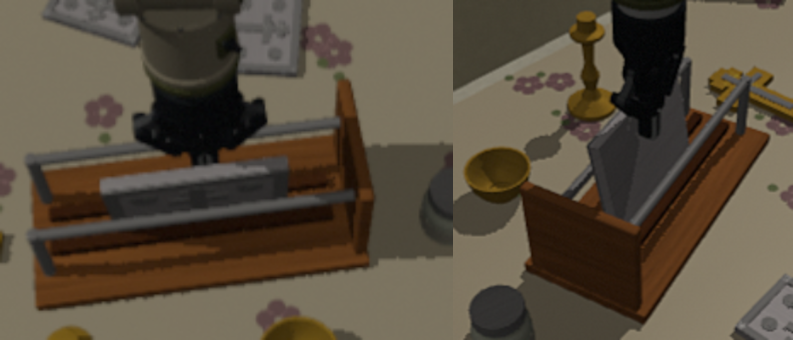

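It leans on the far rail now. I'll back off, rise, move to the −y end and measure.

```bash
python3 -m creep '0 -10 -3 0 0; 0 -5 -2 20 0; 0 0 0 40 0; 0 9 -30 20 0; 0 12 -40 0 0; 0 12 -40 0 0; 0 12 -40 0 0; 0 0 -10 0 0; 0 0 0 0 0; 0 0 0 0 0' 
python3 - <<'E'
from h import *
c=grab('scene');d=grab('side')
a=cv2.resize(c['color'][205:325,205:365],(533,400),interpolation=cv2.INTER_CUBIC);b=cv2.resize(d['color'][150:310,240:347],(267,400),interpolation=cv2.INTER_CUBIC)
cv2.imwrite('pics/tip.png',cv2.convertScaleAbs(np.hstack([a,b]),alpha=1.4))
E
```

```text
time_s: 6.2
eef_pos: [0.6226, -0.146, 0.2021]
orientation: [[0.959, 0.283, -0.001], [0.283, -0.959, 0.001], [-0.0, -0.001, -1.0]]
ft_force: [1.0, 0.5, -0.1]
finger_gap: -0.0001
finger_force: 0.0
```

View pics/tip.png

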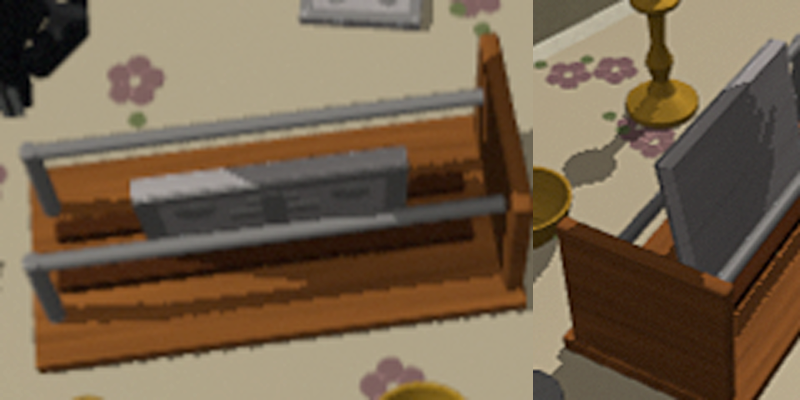

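```bash
python3 - <<'E'
from h import *
S=load('scene');th=np.radians(16.4);R=np.array([[np.cos(th),np.sin(th)],[-np.sin(th),np.cos(th)]]);c0=np.array([.5975,-.001])
uv=np.array([(131,182),(405,150),(139,206),(407,176)])/3.333+205
for z in(.147,.152): print(((plane(S,uv,z)[:,:2]-c0)@R.T).round(4).tolist())
print((depth(S,np.array([(160,190),(385,163)])/3.333+205)).round(4))
e=env.sense()['eef_pos'];print('tcp rack',R@(e[:2]-c0))
E
```

```text
[[0.0196, -0.0814], [0.0209, 0.0986], [0.0379, -0.0772], [0.0403, 0.0972]]
[[0.0224, -0.0808], [0.0237, 0.0982], [0.0406, -0.0766], [0.043, 0.0968]]
[[ 0.646  -0.0516  0.1546]
 [ 0.6043  0.0885  0.1526]]
tcp rack [-0.01613434 -0.14548741]
```

```bash
python3 - <<'E'
from h import *
D=grab('side');th=np.radians(16.4);R=np.array([[np.cos(th),np.sin(th)],[-np.sin(th),np.cos(th)]]);c0=np.array([.5975,-.001])
pg=(np.array([(693,190),(770,110),(775,180),(708,245)])-[533,0])/2.5+[240,150]
m=np.zeros((480,640),np.uint8);cv2.fillPoly(m,[pg.round().astype(np.int32)],1);v,u=np.nonzero(m)
P=depth(D,np.c_[u,v]);P=P[D['z_map'][v,u]>0];Q=np.c_[(P[:,:2]-c0)@R.T,P[:,2]]
A=np.c_[Q[:,1:],np.ones(len(Q))]
k=np.linalg.lstsq(A,Q[:,0],rcond=None)[0];r=Q[:,0]-A@k;g=abs(r)<.004;k=np.linalg.lstsq(A[g],Q[g,0],rcond=None)[0]
print(len(Q),k,np.degrees(np.arctan(k[1])),'back face x at z=.015,.1,.15',[k[1]*z+k[2] for z in(.015,.1,.15)],Q.min(0),Q.max(0))
x,e=tri((load('scene'),D),(np.array((405,150))/3.333+205,(290.8,214)));print(R@(x[:2]-c0),x[2],e)
E
```

```text
891 [-0.00472744  0.17317325 -0.0095397 ] 9.824658903681978 back face x at z=.015,.1,.15 [np.float64(-0.006942098014325982), np.float64(0.007777627847401412), np.float64(0.01643629011900576)] [-0.00248617 -0.0434524   0.05017526] [0.01250964 0.07996006 0.1233774 ]
[0.02699747 0.09719792] 0.1588506640571143 0.0006689928107274531
```

```bash
python3 - <<'E'
from h import *
th=np.radians(16.4);R=np.array([[np.cos(th),np.sin(th)],[-np.sin(th),np.cos(th)]]);c0=np.array([.5975,-.001])
S0,D0=load('scene'),load('side');S,D=grab('scene'),grab('side')
for a,b,sl in((S0,S,np.s_[215:300,240:340]),(D0,D,np.s_[150:310,285:330])): print('diff',cv2.absdiff(a['color'],b['color'])[sl].max())
toR=lambda P:np.c_[(P[:,:2]-c0)@R.T,P[:,2]]
# rails by depth, scene view: sampled along visible rails in tip crop
for nm,a,b in(('far',(40,262),(490,203)),('near',(40,150),(470,97))):
    uv=(np.linspace(a,b,40))/3.333+205; Q=toR(depth(S,uv)); print(nm,np.median(Q,0),Q[::8].round(3).tolist())
uv=np.linspace((150,192),(390,162),30)/3.333+205;print('top',np.median(toR(depth(S,uv)),0))
# vertical profile across far rail & panel at rack y~0.01
uv=np.array([(270+ .12*t,150+t) for t in range(0,100,5)])/3.333+205;print(toR(depth(S,uv)).round(3)[:,[0,2]].tolist())
E
```

```text
diff 22
diff 33
far [0.04732931 0.00060675 0.10556728] [[0.049, -0.149, 0.107], [0.048, -0.088, 0.106], [0.046, -0.027, 0.103], [0.047, 0.035, 0.106], [0.047, 0.098, 0.106]]
near [-0.03725781  0.0018285   0.10585205] [[-0.036, -0.147, 0.107], [-0.038, -0.086, 0.105], [-0.039, -0.025, 0.102], [-0.038, 0.036, 0.105], [-0.037, 0.098, 0.106]]
top [0.03230434 0.00892755 0.15373113]
[[-0.069, 0.01], [-0.062, 0.015], [-0.058, 0.014], [0.025, 0.156], [0.027, 0.153], [0.032, 0.155], [0.036, 0.156], [0.036, 0.15], [0.035, 0.141], [0.033, 0.129], [0.032, 0.12], [0.028, 0.106], [0.028, 0.098], [0.026, 0.087], [0.022, 0.072], [0.044, 0.107], [0.046, 0.104], [0.049, 0.102], [0.015, 0.027], [0.021, 0.03]]
```

The depth profile shows the panel at about 10°, static, its face about 9 mm short of the far rail: not over yet. So I'll push farther.

```bash
python3 -m creep '0 -14 35 0 0; 0 -14 35 0 0; 0 -14 35 0 0; 0 -14 35 0 0; 0 0 0 -40 0; 0 0 0 -38 0; 0 5 1 0 0; 0 5 1 0 0; 0 5 2 0 0; 0 5 1 0 0; 0 5 2 0 0; 0 3 1 0 0' && python3 -m creep '0 2 1 0 0; 0 2 0 0 0; 0 2 1 0 0; 0 2 1 0 0'
cat >> h.py <<'E'
th=np.radians(16.4);R=np.array([[np.cos(th),np.sin(th)],[-np.sin(th),np.cos(th)]]);c0=np.array([.5975,-.001])
toR=lambda P:np.c_[(P[:,:2]-c0)@R.T,P[:,2]]
def prof(u0=282):
    S=grab('scene');uv=np.array([(u0+.12*t,245+t) for t in np.arange(0,32,1.5)])
    print('prof x,z',toR(depth(S,uv)).round(3)[:,[0,2]].tolist())
    e=env.sense();print('tcp',toR(e['eef_pos'][None])[0].round(4),e['ft_force'].round(1))
E
python3 -c "
from h import *
prof(300)"
```

```text
time_s: 7.65
eef_pos: [0.5964, 0.0009, 0.1251]
orientation: [[0.959, 0.282, 0.002], [0.282, -0.959, 0.0], [0.002, 0.0, -1.0]]
ft_force: [0.0, 0.2, -0.7]
finger_gap: 0.0001
finger_force: 0.0
time_s: 8.05
eef_pos: [0.6034, 0.0036, 0.1242]
orientation: [[0.959, 0.282, -0.0], [0.282, -0.959, -0.0], [-0.0, -0.0, -1.0]]
ft_force: [0.2, 0.0, 0.0]
finger_gap: -0.0002
finger_force: 0.0
prof x,z [[0.021, 0.183], [-0.072, 0.015], [-0.069, 0.012], [-0.064, 0.012], [-0.06, 0.012], [-0.054, 0.015], [0.027, 0.153], [0.029, 0.151], [0.035, 0.155], [0.038, 0.153], [0.04, 0.151], [0.039, 0.141], [0.034, 0.126], [0.033, 0.117], [0.029, 0.101], [0.025, 0.086], [0.022, 0.073], [0.021, 0.063], [0.045, 0.103], [0.05, 0.104], [0.052, 0.102], [0.019, 0.028]]
tcp [0.0075 0.0029 0.1243] [ 0.3 -0.1  0.4]
```

```bash
python3 -m creep '0 2 1 0 0; 0 2 0 0 0; 0 2 1 0 0; 0 2 1 0 0' ; python3 -c "
from h import *
prof(300)"; python3 -m creep '0 2 1 0 0; 0 2 0 0 0; 0 2 1 0 0'; python3 -c "
from h import *
prof(300)"
```

```text
time_s: 8.5
eef_pos: [0.6116, 0.0067, 0.1242]
orientation: [[0.959, 0.282, -0.0], [0.282, -0.959, -0.0], [-0.0, -0.0, -1.0]]
ft_force: [0.8, 0.1, -0.5]
finger_gap: 0.0001
finger_force: 0.0
prof x,z [[0.028, 0.195], [0.033, 0.198], [0.029, 0.184], [-0.061, 0.018], [-0.058, 0.016], [-0.056, 0.012], [-0.051, 0.013], [-0.044, 0.018], [-0.04, 0.018], [-0.039, 0.011], [0.039, 0.15], [0.044, 0.151], [0.047, 0.15], [0.052, 0.152], [0.054, 0.149], [0.04, 0.116], [0.037, 0.101], [0.034, 0.089], [0.047, 0.107], [0.049, 0.102], [0.052, 0.103], [0.018, 0.026]]
tcp [0.0161 0.0035 0.1243] [ 0.1  0.3 -0.3]
time_s: 8.85
eef_pos: [0.6145, 0.008, 0.124]
orientation: [[0.959, 0.282, -0.006], [0.282, -0.96, -0.001], [-0.006, -0.001, -1.0]]
ft_force: [-7.5, -0.4, 2.9]
finger_gap: -0.0001
finger_force: 3.3
prof x,z [[0.029, 0.198], [0.036, 0.203], [0.033, 0.191], [0.034, 0.186], [-0.056, 0.02], [-0.054, 0.015], [-0.049, 0.016], [-0.046, 0.014], [-0.041, 0.015], [-0.037, 0.015], [0.04, 0.151], [0.046, 0.154], [0.047, 0.149], [0.051, 0.152], [0.055, 0.151], [0.04, 0.116], [0.036, 0.1], [0.032, 0.085], [0.046, 0.105], [0.05, 0.106], [0.052, 0.102], [0.02, 0.029]]
tcp [0.02   0.0038 0.1239] [-5.9 -1.4 -0.2]
```

Now the face lies on the far rail (top centre x≈0.047, lean ~18°). Next: retreat, and come down at the −y end.

```bash
python3 -m creep '0 -9 -3 0 0; 0 -9 -2 10 0; 0 0 0 40 0; 0 12 -20 30 0; 0 13 -40 0 0; 0 13 -40 0 0; 0 13 -13 0 0; 0 0 0 -10 0; 0 0 0 0 0; 0 0 0 0 0'; python3 -c "
from h import *
prof(300)
S=load('scene');uv=[(u,240+ (328-u)*.125+ k) for u in range(236,256,1) for k in (9,)];print(toR(depth(S,uv)).round(3).tolist())"
```

```text
time_s: 9.9
eef_pos: [0.6495, -0.1078, 0.1941]
orientation: [[0.959, 0.284, -0.001], [0.284, -0.959, 0.001], [-0.001, -0.001, -1.0]]
ft_force: [0.4, 0.9, 0.4]
finger_gap: 0.0
finger_force: 0.0
prof x,z [[-0.077, 0.013], [-0.072, 0.014], [-0.068, 0.013], [-0.063, 0.015], [-0.057, 0.017], [-0.055, 0.014], [0.537, 1.078], [-0.046, 0.014], [-0.04, 0.018], [-0.036, 0.016], [-0.033, 0.015], [0.042, 0.148], [0.046, 0.149], [0.05, 0.148], [0.054, 0.149], [0.057, 0.148], [0.035, 0.098], [0.026, 0.074], [0.048, 0.109], [0.049, 0.104], [0.051, 0.099], [0.019, 0.027]]
tcp [ 0.0201 -0.1172  0.1944] [-0.1 -0.6  0.5]
[[-0.054, -0.117, 0.014], [-0.054, -0.115, 0.015], [-0.052, -0.112, 0.019], [-0.053, -0.109, 0.017], [-0.055, -0.107, 0.014], [-0.053, -0.105, 0.017], [-0.053, -0.102, 0.017], [-0.053, -0.1, 0.016], [-0.053, -0.097, 0.017], [-0.053, -0.095, 0.017], [-0.054, -0.092, 0.015], [-0.053, -0.09, 0.017], [-0.054, -0.087, 0.016], [-0.053, -0.085, 0.017], [-0.054, -0.082, 0.015], [-0.054, -0.08, 0.016], [-0.054, -0.077, 0.016], [-0.054, -0.075, 0.015], [-0.053, -0.072, 0.017], [-0.055, -0.07, 0.013]]
```

```bash
python3 -m creep '0 2 0 -35 0; 0 0 0 -35 0; 0 0 0 -25 0; 0 0 0 -12 0; 0 -2 6 0 0; 0 -1 5 0 0; 0 -1 4 0 0; 0 -1 4 0 0; 0 -1 4 0 0; 0 -1 4 0 0; 0 -1 4 0 0; 0 -1 4 0 0'; python3 -c "
from h import *
prof(300)"
```

```text
time_s: 11.15
eef_pos: [0.6437, -0.0789, 0.0895]
orientation: [[0.96, 0.279, 0.002], [0.279, -0.96, -0.005], [0.001, 0.005, -1.0]]
ft_force: [-3.3, -14.7, 5.0]
finger_gap: -0.0002
finger_force: 6.2
prof x,z [[0.537, 1.078], [-0.072, 0.013], [-0.066, 0.017], [-0.063, 0.014], [-0.059, 0.014], [-0.054, 0.015], [-0.051, 0.014], [-0.046, 0.015], [-0.039, 0.02], [-0.038, 0.014], [-0.033, 0.015], [0.042, 0.148], [0.046, 0.149], [0.05, 0.15], [0.051, 0.144], [0.056, 0.145], [0.035, 0.099], [0.039, 0.099], [0.048, 0.108], [0.051, 0.107], [0.052, 0.101], [0.018, 0.026]]
tcp [ 0.0223 -0.0868  0.0895] [ -3.4 -13.4   5.9]
```

```bash
python3 -m creep '0 -1 3 0 0; 0 -1 3 0 0; 0 -1 3 0 0; 0 -1 3 0 0; 0 -1 3 0 0; 0 -1 3 0 0'; python3 - <<'E'
from h import *
prof(300)
D=grab('side');S=load('scene')
a=cv2.resize(S['color'][205:325,205:365],(533,400),interpolation=cv2.INTER_CUBIC);b=cv2.resize(D['color'][150:310,240:347],(267,400),interpolation=cv2.INTER_CUBIC)
cv2.imwrite('pics/slide.png',cv2.convertScaleAbs(np.hstack([a,b]),alpha=1.4))
E
```

```text
time_s: 11.8
eef_pos: [0.6379, -0.06, 0.0894]
orientation: [[0.96, 0.279, 0.003], [0.279, -0.96, -0.004], [0.001, 0.004, -1.0]]
ft_force: [-2.0, -12.2, 3.2]
finger_gap: 0.0002
finger_force: 5.4
prof x,z [[-0.076, 0.015], [-0.074, 0.011], [-0.067, 0.015], [-0.062, 0.016], [-0.059, 0.014], [-0.056, 0.012], [-0.05, 0.016], [-0.045, 0.016], [-0.042, 0.013], [-0.038, 0.013], [-0.033, 0.015], [0.044, 0.152], [0.046, 0.147], [0.05, 0.148], [0.054, 0.15], [0.056, 0.146], [0.049, 0.126], [0.04, 0.101], [0.045, 0.104], [0.048, 0.102], [0.052, 0.103], [0.019, 0.028]]
tcp [ 0.0222 -0.0672  0.0894] [ -3.3 -12.    4.2]
```

View pics/slide.png

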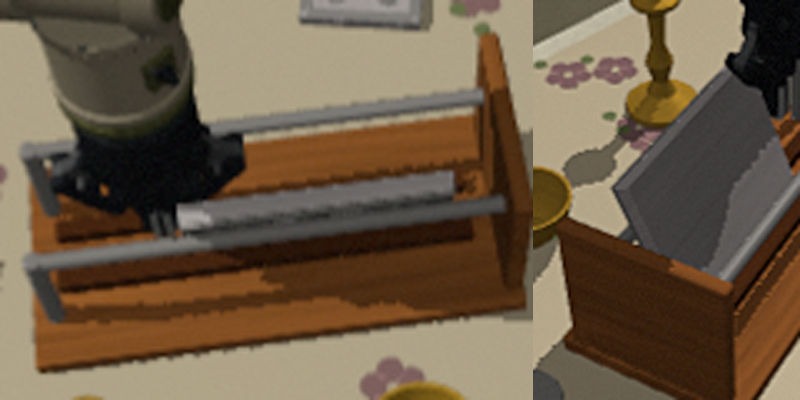

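The panel slides level, leaning on the far rail, with about 30 mm still open between its end (crop 455,185) and the stop.

```bash
python3 -m creep '0 -1 3 0 0; 0 -1 3 0 0; 0 -1 3 0 0; 0 -1 3 0 0; 0 -1 3 0 0; 0 -1 3 0 0; 0 -1 3 0 0; 0 0 2 0 0'; python3 -m creep '0 -1 2 0 0; 0 0 2 0 0'; python3 -c "
from h import *
prof(300)"
```

```text
time_s: 12.7
eef_pos: [0.6309, -0.0364, 0.0893]
orientation: [[0.96, 0.28, 0.002], [0.28, -0.96, -0.003], [0.001, 0.004, -1.0]]
ft_force: [-2.5, -13.4, 4.5]
finger_gap: 0.0
finger_force: 5.8
time_s: 12.9
eef_pos: [0.6299, -0.0331, 0.0894]
orientation: [[0.96, 0.279, 0.002], [0.279, -0.96, -0.004], [0.001, 0.004, -1.0]]
ft_force: [-3.0, -14.8, 5.5]
finger_gap: -0.0001
finger_force: 5.2
prof x,z [[-0.079, 0.009], [-0.072, 0.014], [-0.067, 0.016], [-0.063, 0.015], [-0.061, 0.011], [-0.054, 0.015], [-0.051, 0.012], [-0.047, 0.012], [-0.042, 0.014], [-0.039, 0.011], [-0.031, 0.019], [0.043, 0.15], [0.047, 0.149], [0.051, 0.15], [0.052, 0.146], [0.055, 0.145], [0.034, 0.096], [0.039, 0.099], [0.045, 0.104], [0.048, 0.102], [0.051, 0.1], [0.019, 0.028]]
tcp [ 0.022  -0.0398  0.0894] [ -2.7 -13.7   4.1]
```

```bash
python3 -m creep '0 -1 2 0 0; 0 0 1 0 0'; python3 -m creep '0 0 1 0 0; 0 0 1 0 0'; python3 -m creep '0 -1 1 0 0; 0 0 1 0 0'
```

```text
time_s: 13.15
eef_pos: [0.6289, -0.0297, 0.0894]
orientation: [[0.96, 0.279, 0.002], [0.279, -0.96, -0.003], [0.001, 0.004, -1.0]]
ft_force: [-2.8, -12.8, 4.9]
finger_gap: -0.0
finger_force: 5.4
time_s: 13.35
eef_pos: [0.6287, -0.0289, 0.0894]
orientation: [[0.96, 0.279, 0.002], [0.279, -0.96, -0.005], [0.001, 0.005, -1.0]]
ft_force: [-3.8, -15.5, 5.7]
finger_gap: -0.0002
finger_force: 6.0
time_s: 13.55
eef_pos: [0.6278, -0.0262, 0.0893]
orientation: [[0.96, 0.279, 0.002], [0.279, -0.96, -0.004], [0.001, 0.004, -1.0]]
ft_force: [-3.4, -14.0, 4.0]
finger_gap: 0.0
finger_force: 5.6
```

```bash
python3 -m creep '0 0 2 0 0; 0 -1 1 0 0'; python3 -m creep '0 0 1 0 0; 0 0 1 0 0';  python3 -m creep '0 -1 1 0 0; 0 0 1 0 0'; python3 -c "
from h import *
prof(300)
S=load('scene');uv=[(u,239+ (340-u)*.117+ 20) for u in range(320,358,2)]
print(toR(depth(S,uv)).round(3).tolist())"
```

```text
time_s: 13.75
eef_pos: [0.6276, -0.0256, 0.0895]
orientation: [[0.961, 0.277, 0.004], [0.277, -0.961, -0.006], [0.002, 0.007, -1.0]]
ft_force: [2.5, -22.0, 0.1]
finger_gap: -0.0003
finger_force: 9.3
time_s: 13.95
eef_pos: [0.6276, -0.0255, 0.0894]
orientation: [[0.961, 0.276, 0.004], [0.276, -0.961, -0.008], [0.001, 0.009, -1.0]]
ft_force: [-0.1, -26.7, 3.1]
finger_gap: -0.0002
finger_force: 11.0
time_s: 14.15
eef_pos: [0.6275, -0.0255, 0.0895]
orientation: [[0.962, 0.274, 0.005], [0.274, -0.962, -0.01], [0.003, 0.011, -1.0]]
ft_force: [3.9, -32.5, -0.6]
finger_gap: 0.0
finger_force: 12.8
prof x,z [[-0.076, 0.015], [-0.072, 0.013], [-0.068, 0.014], [-0.062, 0.016], [-0.058, 0.016], [-0.054, 0.015], [-0.051, 0.014], [-0.046, 0.015], [-0.045, 0.008], [-0.036, 0.018], [-0.033, 0.015], [0.043, 0.15], [0.048, 0.151], [0.05, 0.149], [0.052, 0.145], [0.055, 0.144], [0.035, 0.099], [0.04, 0.1], [0.046, 0.106], [0.051, 0.107], [0.05, 0.099], [0.019, 0.026]]
tcp [ 0.0219 -0.032   0.0895] [  3.5 -29.7  -0.7]
[[0.046, 0.081, 0.146], [0.046, 0.085, 0.146], [0.048, 0.089, 0.15], [0.047, 0.094, 0.147], [0.047, 0.098, 0.147], [0.047, 0.102, 0.148], [0.046, 0.107, 0.146], [0.046, 0.111, 0.146], [0.046, 0.116, 0.145], [0.048, 0.12, 0.149], [0.048, 0.124, 0.149], [0.048, 0.129, 0.148], [0.046, 0.133, 0.145], [0.048, 0.137, 0.148], [0.047, 0.142, 0.147], [0.047, 0.146, 0.146], [0.048, 0.15, 0.149], [0.049, 0.155, 0.149], [0.046, 0.16, 0.145]]
```

The force jumped and the motion stopped: the panel is against the stop (its top edge runs to y≈0.16). I'll back off, rise and check.

```bash
python3 -m creep '0 1 -4 0 0; 0 2 -6 0 0; 0 3 -10 0 0; 0 3 -10 0 0; 0 0 0 30 0; 0 0 0 45 0; 0 0 0 45 0; 0 0 -30 0 0; 0 0 -30 0 0; 0 0 0 0 0; 0 0 0 0 0; 0 0 0 0 0'; python3 - <<'E'
from h import *
prof(300)
D=grab('side');S=load('scene')
a=cv2.resize(S['color'][205:325,205:365],(533,400),interpolation=cv2.INTER_CUBIC);b=cv2.resize(D['color'][150:310,240:347],(267,400),interpolation=cv2.INTER_CUBIC)
cv2.imwrite('pics/end.png',cv2.convertScaleAbs(np.hstack([a,b]),alpha=1.4))
E
```

```text
time_s: 15.4
eef_pos: [0.6349, -0.104, 0.2079]
orientation: [[0.959, 0.283, 0.001], [0.283, -0.959, 0.001], [0.001, -0.0, -1.0]]
ft_force: [0.2, -0.8, -0.5]
finger_gap: -0.0003
finger_force: 0.0
prof x,z [[-0.073, 0.019], [-0.072, 0.013], [-0.066, 0.017], [-0.061, 0.018], [-0.06, 0.012], [-0.056, 0.011], [-0.051, 0.012], [-0.046, 0.014], [-0.042, 0.014], [-0.036, 0.016], [-0.032, 0.017], [0.042, 0.148], [0.047, 0.151], [0.05, 0.149], [0.051, 0.145], [0.054, 0.143], [0.034, 0.096], [0.038, 0.096], [0.047, 0.107], [0.05, 0.105], [0.053, 0.104], [0.018, 0.025]]
tcp [ 0.0068 -0.1092  0.2077] [-0.3  0.5 -0.9]
```

View pics/end.png

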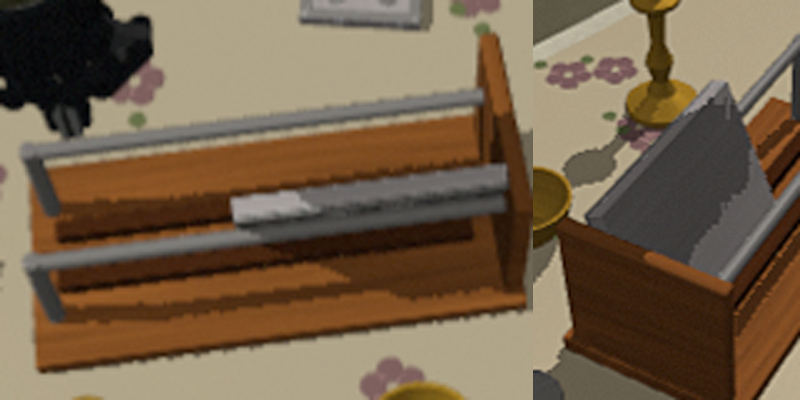

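The panel leans on the far rail with its end at the stop (crop 507,180), the bystanders haven't been touched, and the arm is clear.

```bash
python3 -c "
from rig import env
print(env.hand_in())"
```

```text
the job is handed in; nothing more can be done
None
```

I tipped the panel over onto the far rail and slid it up against the stop board, then handed the job in at about 15.5 s; the hand-in gave no verdict, but the last images show it in place with the arm clear.

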